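Seat the brass mainplate in its holder and swing the keeper over it

TASK

On the watchmaker's bench, nudge the brass disc along the top of the white holder block with a fingertip until it drops flat into the round dark recess; only push it, never pick it up, and keep it on the block. Then push the blue keeper arm by its red knob all the way round to its stop, so that it lies across the seated disc. Leave everything else on the bench where it is.

Things in the scene. Friction and masses are not known exactly. Their poses are not given: they have to be found in the camera images.
- holder: White plastic block screwed to the bench, 140 mm (x) by 210 mm (y) by 22 mm high; its flat top (the deck) is 22 mm above the bench. Origin: centre of its underside; z up. The round recess with a black floor is 50 mm from the centre towards the block's own +y; the disc starts on the deck in the -y half. Its position and yaw vary; it cannot move.
- recess (a point): Centre of the recess's floor: 55 mm wide round hole, 7 mm deep (floor 15 mm above the bench), so the seated disc lies flush with the deck with about 2.5 mm of play all round. Axes as the holder's.
- mainplate: Loose brass disc (a clock mainplate), 50 mm diameter, 7 mm thick, about 100 g, with a copper centre and small red and dark dots. Origin: centre of its underside; z up. It starts lying flat on the deck, clear of the recess. It slides easily; on the way in it can perch tilted with one edge on the rim, and a further nudge or a light press (a few N) on top seats it.
- keeper (a joint): Hinge of the blue keeper arm, vertical axis through keeper_pivot. 0 rad = shut against its stop, arm pointing over the recess centre; larger = swung open, clockwise seen from above (up to 2.2). Starts open at 1.2 to 2.0. It turns with slight friction (under 1 N at the knob) and stays where it is left. Shutting it is anticlockwise seen from above.
- keeper_pivot (a point): On the keeper's hinge axis at deck height, at x +45 mm, y +80 mm in the holder's frame. At joint value 0 the arm points along (-45, -30) in the holder's frame. The blue arm is 13 mm wide, reaches 66 mm from the axis (6 mm behind it), and lies from 3 to 9 mm above the deck.
- keeper_knob (a point): Centre of the top of the red upright knob on the keeper arm, 58 mm from the hinge axis: 13 mm diameter, standing from 9 to 31 mm above the deck (top 53 mm above the bench).
- dome: Clear dust dome with a white knob, 124 mm diameter, 107 mm high; loose bystander. Origin: centre of its underside.
- tray_a: Round steel parts tray with dividers, 80 mm diameter, 24 mm high; loose bystander. Origin: centre of its underside.
- tray_b: A second tray like tray_a; loose bystander. Origin: centre of its underside.
- oil_stand: Aluminium stand 45 by 125 mm with three capped oil cups, 34 mm high; loose bystander. Origin: centre of its underside.
- loupe: Black eye loupe, 34 mm diameter, 32 mm high, loose bystander; stands beside the holder on its +x side, about 35 mm clear of the block. Origin: centre of its underside.
- screwdriver: Small screwdriver 110 mm long, lying on the bench along its own x; loose bystander. Origin: underside, near its middle.
- blower: Blue dust blower, 52 mm diameter, 75 mm high; loose bystander. Origin: centre of its underside.

How it is judged:
On the way, in this order (a step that is already met when the one before it is completed fails the run):
1. the disc has dropped flat into the recess (horizontal distance between mainplate and recess below 0.004 m and z of mainplate in the frame of recess below 0.002 m and angle between mainplate's own z axis and vertical below 0.06 rad), for 0.2 s.
2. the keeper arm is shut over the seated disc (all of step 1 and value of joint keeper below 0.12 rad), for 0.2 s.
At the end, for the whole second after the job is handed in: The disc lies flat on the recess floor (centre within 4 mm of the recess's, underside within 2 mm of the floor, tilt under 0.06 rad), at rest, and the keeper is within 0.12 rad of its stop (all of step 2 and linear speed of mainplate below 0.01 m/s); the robot touches nothing.
It fails at once if the disc is lifted more than 7 mm above the deck or tipped up (z of mainplate in the frame of recess above 0.014 m or angle between mainplate's own z axis and vertical above 0.4 rad).
It fails at once if the disc leaves the block (height (world z) of mainplate below 0.01 m).
It fails at once if a bystander is moved more than 15 mm (distance of any of dome, tray_a, tray_b, oil_stand, screwdriver, blower, loupe from where it was at the start of the episode above 0.015 m).
It also fails if it takes over 64 s, if anything falls off the work surface, if the arm or the gripper's body presses on something with over 40 N, if the wrist force passes 120 N, or if a joint passes its speed limit or range.

ROBOT

A 7-joint arm with a two-finger parallel gripper is mounted at the origin on the work surface. World frame = base frame: x ahead of the robot, y to its left, z up, the work surface at z = 0. Lengths are in m, angles in rad, forces in N, time in s.
With the tool pointing down it reaches from about 0.425 to 0.875 m from the base axis. Payload 8.4 kg.
Tool frame: the origin (TCP) lies on the centre line of the jaws, within the pads' length; the fingertips stand 11 mm ahead of it and the grasp point (between the pads) lies 8 mm behind it; z points along the fingers, x is the direction in which the jaws open and shut, and the axes are right-handed (so a half turn about z gives the same grasp; the last joint's range is limited). The gripper opens to 85 mm and grips with 20 to 120 N. Pads are 22 mm wide; open, the fingers measure 114 mm over their backs; the gripper's body (76 mm by 85 mm) begins 54 mm behind the grasp point. The pads swing forward as they close: fully open they stand 13 mm farther back than shut.
Start: joints at [-1.267, 0.333, 0.04, 1.465, -0.013, 1.343, -0.059], TCP at [0.255, 0.598, 0.242] pointing down, gripper open.
Joint ranges: [-2.58, 2.58], [-0.38, 2.09], [-1.3, 1.39], [0.25, 2.4], [-1.5, 4.64], [0.08, 2.09], [-2.65, 2.65]. Speed limits (rad/s): [2.22, 2.22, 2.79, 2.79, 3.14, 3.14, 3.14].

INTERFACE

Orientations are given as a 3x3 rotation matrix whose columns are the frame's x, y, z axes.
In Python, from bench import * gives the robot as it stands.
- The arm moves only by the tool apply_moves, never from a script. Its argument "deltas" is a list of rows, each a list of 7 numbers: the turn, a rotation vector about the tool's x, y, z normalised to -1 to 1, where 1 is 0.1 rad, then the shift along the tool's x, y, z normalised to -1 to 1, where 1 is 0.025 m, then the gripper command: -1 is shut, 1 is fully open, values between are in proportion. A call has exactly 10 rows; each row shifts and turns the commanded pose from where the row before left it, along the tool's axes as they then stand; what a row does not reach is not made up. A row lasts 1/12 s, in which the tool goes at most 41.7 mm and 7.16 degrees, less where a joint would pass 70% of its speed; a pose out of reach is approached as far as the arm can. A call with a number of a shift or a turn outside -1 to 1 is refused whole. A call with a gripper value outside its range is refused whole. The fingers move at their own pace and stop on an object; the grip force is fixed at half the most. Time passes only in rows, so rows that do not move let the fingers close, or fill a call up. It gives the time, the measured TCP pose, the force and the opening at its end, in the units of the state.
- sense(): the state, without advancing time (a new reading comes with each control period).
- grab_frame(name): name is "scene" or "side" or "wrist"; returns a dict with "image" (400x640x3 uint8, red, green, blue), "fx", "fy", "cx", "cy" (pixels), "R" (3x3) and "t" (3): a world point X has camera coordinates R X + t. Camera axes: x right, y down, z forward; pixel columns grow to the right and rows downward; lengths in m; the calibration is good to about 2 mm. A picture is of the moment at which its call begins. There is no depth.
- sign_off(): hands the job in, once; it reports no verdict.
The state is a dict: "time_s": time; "joint_pos": joint angles; "qd": joint speeds; "tau": joint torques, N m; "tool_pos": TCP position; "orientation": TCP orientation; "contact_force": force on the tool from outside, world axes, zero at the start; "wrist_torque": the same for the moment, N m; "grip_width": finger opening in m.
Only numpy, scipy, OpenCV 4.12 (cv2) and the standard library are available. Lean on these libraries where they do the work, as an engineer would, in place of code of your own. Each camera call takes 0.05 s, during which the arm holds its last target. There are 200 camera calls.

## Working session

There is one attempt and no reset: what is moved stays moved. The work goes in short steps, Python scripts to look and compute and a tool call to move; the robot and the scene stay as the last step left them, time stands still between calls to the robot, and variables do not carry over. Pictures are saved under pics/ and viewed, about 8 in all and at most 12, crops included, and the job is handed in when it is done.

Besides the shell and the picture viewer there is one more tool, called after "Emit:" as name([rows], argument=value, ...), one row to a line, values as JSON. apply_moves: Moves the arm, as the interface text tells. Scaled input: -1 to 1 covers 0.025 m each way for a shift and 0.1 rad each way for a turn. Its arguments: {"type":"object","properties":{"deltas":{"type":"array","items":{"type":"array","items":{"type":"number"}}}},"required":["deltas"]}

```bash
mkdir -p pics
cat > h.py <<'E'
from bench import *
import numpy as np, cv2
def shot(n,f,crop=None,s=1):
    g=grab_frame(n); im=g["image"][:,:,::-1]
    cv2.imwrite('pics/full_'+f,im)
    if crop: x0,y0,x1,y1=crop; im=im[y0:y1,x0:x1]
    if s!=1: im=cv2.resize(im,None,fx=s,fy=s,interpolation=cv2.INTER_CUBIC)
    cv2.imwrite('pics/'+f,im); return g
def ray(g,u,v,z):
    R=np.array(g["R"]);t=np.array(g["t"]);c=-R.T@t
    d=R.T@np.array([(u-g["cx"])/g["fx"],(v-g["cy"])/g["fy"],1]); return c+d*(z-c[2])/d[2]
def proj(g,X):
    p=np.array(g["R"])@X+np.array(g["t"]); return g["fx"]*p[0]/p[2]+g["cx"],g["fy"]*p[1]/p[2]+g["cy"]
E
python3 - <<'E'
from h import *
import pickle
d={}
for n in("scene","side"):
    g=shot(n,n+'0.png');d[n]=g
    print(n,g["fx"],-np.array(g["R"]).T@g["t"])
pickle.dump(d,open('g0.pkl','wb'))
s=sense();print(s)
E
```

```text
scene 373.9875300810472 [0.95356498 0.49113027 0.82475449]
side 364.2889953562756 [ 0.07007732 -0.78409572  0.62224567]
{'time_s': 0.1, 'joint_pos': array([-1.26718611,  0.33384316,  0.0399009 ,  1.46621104, -0.01340558,
        1.34328966, -0.05851505]), 'qd': array([-3.62760614e-05, -1.97602292e-03,  7.75713664e-04, -2.02718894e-04,
       -7.22772031e-04, -1.70388827e-04,  9.84337906e-04]), 'tau': array([ 3.68347886e-03, -6.60012817e+01,  1.36980828e+00, -4.06466317e+01,
        1.70102553e-02,  8.94803961e-03, -2.79546379e-05]), 'tool_pos': array([0.25468095, 0.59758686, 0.24149488]), 'orientation': array([[ 3.92058514e-01,  9.19940153e-01, -4.86334466e-04],
       [ 9.19939089e-01, -3.92058802e-01, -1.40304153e-03],
       [-1.48138595e-03,  1.02676292e-04, -9.99998897e-01]]), 'contact_force': array([-0.20923729,  0.52160791,  0.13164871]), 'wrist_torque': array([-0.02930899, -0.06007136,  0.00644438]), 'grip_width': 0.08548111125670307}
```

View pics/scene0.png

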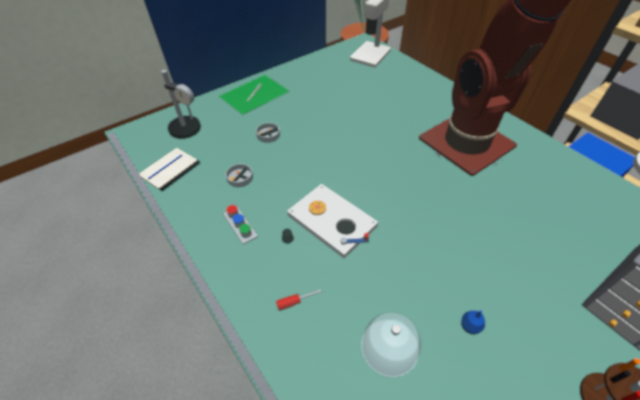

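View pics/side0.png

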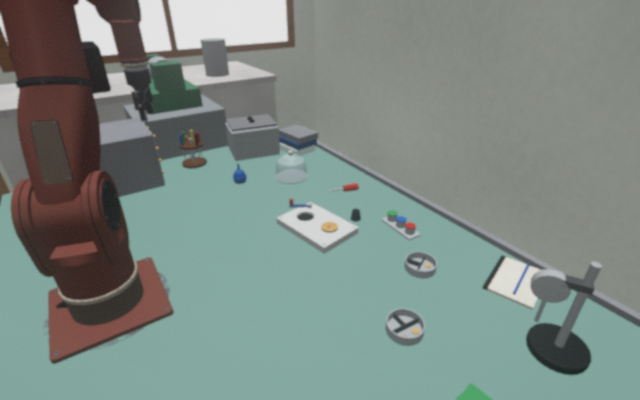

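The scene view shows the holder at about (333,219) px, the disc at (317,208), the recess at (346,227), the keeper knob at (367,237) and the loupe at (287,236). The arm is away to the upper right. The side view agrees.

Run:
```python
from h import *
import pickle
from scipy.optimize import least_squares
d=pickle.load(open('g0.pkl','rb'))
boxes={"scene":(275,175,390,265),"side":(270,190,365,255)}
for n,g in d.items():
    x0,y0,x1,y1=boxes[n]
    im=g["image"][y0:y1,x0:x1]; hsv=cv2.cvtColor(im,cv2.COLOR_RGB2HSV)
    def cen(m,z,name):
        k,l,st,c=cv2.connectedComponentsWithStats(m.astype(np.uint8))
        i=1+np.argmax(st[1:,4]); u,v=c[i]+[x0,y0]
        print(n,name,st[i,4],np.round([u,v],1),ray(g,u,v,z).round(4)); return l==i
    H,S,V=[hsv[...,i].astype(int) for i in range(3)]
    cen((H>8)&(H<28)&(S>90)&(V>90),.029,"disc")
    cen((V<75)&(S<120),.015,"recess/dark")
    cen(((H<8)|(H>172))&(S>110)&(V>60),.042,"knob")
    cen((H>100)&(H<130)&(S>100),.028,"blue")
    w=(S<45)&(V>150); print(w.sum())
    # top outline
    m=cv2.morphologyEx(w.astype(np.uint8),cv2.MORPH_CLOSE,np.ones((5,5)))
    cs,_=cv2.findContours(m,0,1); c=max(cs,key=cv2.contourArea)
    q=cv2.approxPolyDP(cv2.convexHull(c),4,True)[:,0]+[x0,y0]
    P=np.array([ray(g,u,v,.022) for u,v in q]); print(q.tolist(),P.round(3).tolist())
    cv2.imwrite(f'pics/w_{n}.png',m*255)
a,b=[cv2.resize(d[n]["image"][boxes[n][1]:boxes[n][3],boxes[n][0]:boxes[n][2],::-1],(480,400),interpolation=2) for n in d]
cv2.imwrite('pics/c0.png',np.hstack([a,b])[:, :960]); cv2.imwrite('pics/c0.png',cv2.resize(np.hstack([a,b]),(800,333)))
```

```text
scene disc 176 [317.1 207. ] [ 0.577  -0.0548  0.029 ]
scene recess/dark 123 [345.4 226.7] [0.5505 0.0377 0.015 ]
scene knob 13 [366.2 235.1] [0.5385 0.1059 0.042 ]
scene blue 42 [356.3 240.5] [0.5625 0.0966 0.028 ]
2715
[[320, 184], [377, 221], [345, 253], [287, 212]] [[0.515, -0.125, 0.022], [0.474, 0.079, 0.022], [0.607, 0.106, 0.022], [0.65, -0.096, 0.022]]
side disc 96 [329.1 226.6] [ 0.5738 -0.06    0.029 ]
side recess/dark 60 [355.4 214.9] [ 0.691  -0.0352  0.015 ]
side knob 1 [291. 200.] [0.5484 0.1187 0.042 ]
side blue 11 [299. 205.] [0.5652 0.0978 0.028 ]
1753
[[276, 217], [311, 201], [358, 229], [323, 247]] [[0.475, 0.084, 0.022], [0.616, 0.107, 0.022], [0.642, -0.109, 0.022], [0.51, -0.123, 0.022]]
```

View pics/c0.png

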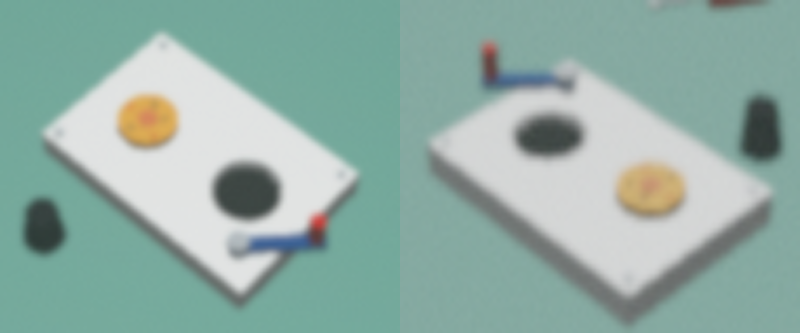

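The block is at about (0.5615, -0.009) with yaw about 0.18. The recess is at about (0.5525, 0.040), the disc at about (0.576, -0.057) and the keeper at about 1.34 rad. These match the stated sizes. I'll push with two fingertips about 30 mm apart so they cradle the disc.

Emit:
apply_moves([
  [0,0,0.925,0,0,0,-0.3],
  [0,0,0.925,0,0,0,-0.3],
  [0,0,0.925,0,0,0,-0.3],
  [0,0,0.925,0,0,0,-0.3],
  [0,0,0.925,0,0,0,-0.3],
  [0,0,0.925,0,0,0,-0.3],
  [0,0,0.925,0,0,0,-0.3],
  [0,0,0.925,0,0,0,-0.3],
  [0,0,0.925,0,0,0,-0.3],
  [0,0,0.925,0,0,0,-0.3],
])

```text
time_s: 0.93
tool_pos: [0.2547, 0.5977, 0.2418]
orientation: [[0.972, 0.236, -0.0], [0.236, -0.972, -0.001], [-0.001, 0.001, -1.0]]
contact_force: [-0.6, 0.2, -1.1]
grip_width: 0.0295
```

Emit:
apply_moves([
  [0,0,0,0.21,0.916,0,-0.3],
  [0,0,0,0.21,0.916,0,-0.3],
  [0,0,0,0.21,0.916,0,-0.3],
  [0,0,0,0.21,0.916,0,-0.3],
  [0,0,0,0.21,0.916,0,-0.3],
  [0,0,0,0.21,0.916,0,-0.3],
  [0,0,0,0.21,0.916,0,-0.3],
  [0,0,0,0.21,0.916,0,-0.3],
  [0,0,0,0.21,0.916,0,-0.3],
  [0,0,0,0.21,0.916,0,-0.3],
])

```text
time_s: 1.77
tool_pos: [0.3611, 0.387, 0.242]
orientation: [[0.971, 0.241, -0.0], [0.241, -0.971, -0.0], [-0.001, 0.0, -1.0]]
contact_force: [1.0, 1.1, -0.1]
grip_width: 0.0299
```

Emit:
apply_moves([
  [0,0,0,0.21,0.916,0,-0.3],
  [0,0,0,0.21,0.916,0,-0.3],
  [0,0,0,0.21,0.916,0,-0.3],
  [0,0,0,0.21,0.916,0,-0.3],
  [0,0,0,0.21,0.916,0,-0.3],
  [0,0,0,0.21,0.916,0,-0.3],
  [0,0,0,0.21,0.916,0,-0.3],
  [0,0,0,0.21,0.916,0,-0.3],
  [0,0,0,0.21,0.916,0,-0.3],
  [0,0,0,0.21,0.916,0,-0.3],
])

```text
time_s: 2.6
tool_pos: [0.4671, 0.1775, 0.2421]
orientation: [[0.971, 0.241, -0.0], [0.241, -0.971, -0.0], [-0.0, 0.0, -1.0]]
contact_force: [0.1, 0.2, -0.2]
grip_width: 0.0296
```

Emit:
apply_moves([
  [0,0,0,0.21,0.916,0,-0.3],
  [0,0,0,0.21,0.916,0,-0.3],
  [0,0,0,0.21,0.916,0,-0.3],
  [0,0,0,0.21,0.916,0,-0.3],
  [0,0,0,0.21,0.916,0,-0.3],
  [0,0,0,0.21,0.916,0,-0.3],
  [0,0,0,0.21,0.916,0,-0.3],
  [0,0,0,0.21,0.916,0,-0.3],
  [0,0,0,0.21,0.916,0,-0.3],
  [0,0,0,0.21,0.916,0,-0.3],
])

```text
time_s: 3.43
tool_pos: [0.5732, -0.032, 0.2421]
orientation: [[0.971, 0.241, -0.0], [0.241, -0.971, 0.0], [-0.0, -0.0, -1.0]]
contact_force: [0.7, 0.6, -0.1]
grip_width: 0.0298
```

Run:
```python
from h import *
import pickle
g=shot('wrist','w1.png'); pickle.dump(g,open('g1.pkl','wb'))
s=sense();print(s['time_s'],s['tool_pos'],s['orientation'].round(3),s['grip_width'],-np.array(g["R"]).T@g["t"],g["fx"])
```

```text
3.4833 [ 0.57421968 -0.03683517  0.24221284] [[ 0.972  0.237  0.001]
 [ 0.237 -0.972 -0.002]
 [ 0.     0.003 -1.   ]] 0.03003666920722536 [0.55567575 0.04261571 0.37442645] 285.60175890550886
```

View pics/w1.png

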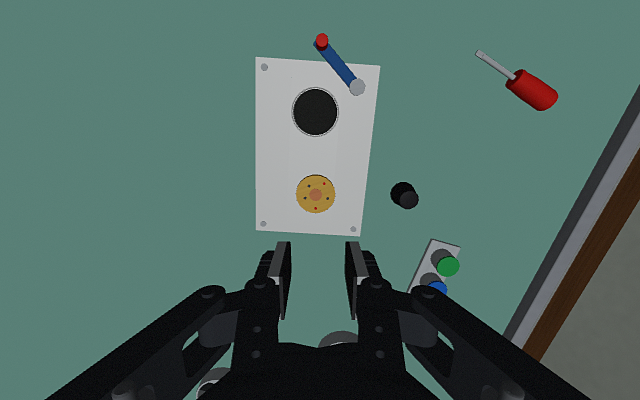

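The wrist view has the recess at (315,111), the disc at (315,193), the keeper hinge at (357,87) and its knob at (322,41). The fingers are behind the disc. Next is a precise measurement from this view.

```bash
cat >> h.py <<'E'
def blob(g,lo,hi,box,z):
    x0,y0,x1,y1=box; h=cv2.cvtColor(g["image"][y0:y1,x0:x1],cv2.COLOR_RGB2HSV)
    m=cv2.inRange(h,lo,hi); c=max(cv2.findContours(m,0,1)[0],key=cv2.contourArea)
    (u,v),ax,_=cv2.fitEllipse(cv2.convexHull(c)); return ray(g,u+x0,v+y0,z),(u+x0,v+y0),ax
E
python3 - <<'E'
from h import *
import pickle
g=pickle.load(open('g1.pkl','rb'))
d=blob(g,(8,80,80),(30,255,255),(285,165,350,225),.029)
r=blob(g,(0,0,0),(180,255,80),(285,80,345,142),.022)
k=blob(g,(0,120,60),(8,255,255),(305,25,340,55),.053)
print(d,r,k)
P=[ray(g,u,v,.022)[:2] for u,v in [(256,57),(380,66),(360,236),(256,231)]]
P=np.array(P);print(P.round(4),np.linalg.norm(P-np.roll(P,-1,0),axis=1).round(4),P.mean(0))
y=(P[0]+P[1]-P[2]-P[3]);y/=np.linalg.norm(y);print('yaw',np.arctan2(-y[0],y[1]),'recess',P.mean(0)+.05*y)
x=np.array([y[1],-y[0]]);pv=P.mean(0)+.045*x+.08*y
kk=k[0][:2]-pv; ang=np.arctan2(kk@y,kk@x);print('pivot',pv,np.hypot(*kk),'joint',np.arctan2(-30,-45)%(2*np.pi)-ang)
D=r[0][:2]-d[0][:2];print('push',np.hypot(*D),np.arctan2(D[1],D[0]))
sh=blob
E
```

```text
(array([ 0.57689916, -0.05657447,  0.029     ]), (315.10461235046387, 193.58192253112793), (37.846961975097656, 38.7775993347168)) (array([0.55287423, 0.03911613, 0.022     ]), (314.7595691680908, 111.5361499786377), (43.46195602416992, 45.42011642456055)) (array([0.54388098, 0.10708033, 0.053     ]), (321.9101047515869, 40.587881088256836), (11.468743324279785, 16.13504981994629))
[[ 0.4754  0.0797]
 [ 0.6125  0.1044]
 [ 0.6503 -0.1018]
 [ 0.5129 -0.1285]] [0.1393 0.2097 0.14   0.2116] [ 0.56276357 -0.01156671]
yaw 0.17993186255578467 recess [0.55381544 0.03762609]
pivot [0.59272008 0.07519508] 0.058326036242741075 joint 1.3463198311763973
push 0.09866046875410349 1.816780700096503
```

Emit:
apply_moves([
  [0,0,0,-0.02,0.685,0.93,-0.3],
  [0,0,0,-0.02,0.685,0.93,-0.3],
  [0,0,0,-0.02,0.685,0.93,-0.3],
  [0,0,0,-0.02,0.685,0.93,-0.3],
  [0,0,0,0,0,0.93,-0.3],
  [0,0,0,0,0,0.93,-0.3],
  [0,0,0,0,0,0.93,-0.3],
  [0,0,0,0,0,0.93,-0.3],
  [0,0,0,0,0,0,-0.3],
  [0,0,0,0,0,0,-0.3],
])

```text
time_s: 4.32
tool_pos: [0.5865, -0.0979, 0.0556]
orientation: [[0.971, 0.24, -0.003], [0.24, -0.971, -0.0], [-0.003, -0.0, -1.0]]
contact_force: [-1.0, 0.6, 0.7]
grip_width: 0.0295
```

Emit:
apply_moves([
  [0,0,0,0,0,0.06,-0.3],
  [0,0,0,0,0,0.06,-0.3],
  [0,0,0,0,0,0.06,-0.3],
  [0,0,0,0,0,0.06,-0.3],
  [0,0,0,0,0,0.06,-0.3],
  [0,0,0,0,0,0.06,-0.3],
  [0,0,0,0,0,0.06,-0.3],
  [0,0,0,0,0,0.06,-0.3],
  [0,0,0,0,0,0,-0.3],
  [0,0,0,0,0,0,-0.3],
])

```text
time_s: 5.15
tool_pos: [0.5874, -0.098, 0.0442]
orientation: [[0.971, 0.241, -0.0], [0.241, -0.971, -0.0], [-0.0, 0.0, -1.0]]
contact_force: [-1.0, -0.6, -0.7]
grip_width: 0.0297
```

Run:
```python
from h import *
g=shot('wrist','w2.png')
s=sense();print(s['time_s'],s['tool_pos'],s['orientation'].round(3),s['grip_width'],s['contact_force'])
```

```text
5.2 [ 0.58746822 -0.09797954  0.04429292] [[ 0.971  0.241 -0.   ]
 [ 0.241 -0.971 -0.   ]
 [-0.     0.    -1.   ]] 0.029703499018300487 [-0.48421627  0.08515445 -0.40121416]
```

View pics/w2.png

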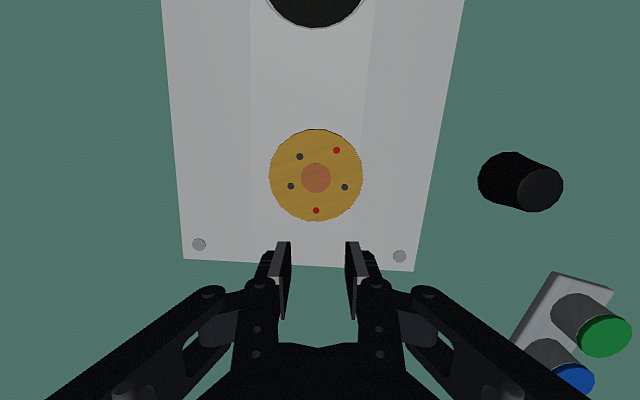

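The disc at (316,177) is centred ahead of the fingertips at (280/355,243), with about 9 mm of gap. Now down to the deck.

Emit:
apply_moves([
  [0,0,0,0,0,0.04,-0.3],
  [0,0,0,0,0,0.04,-0.3],
  [0,0,0,0,0,0.04,-0.3],
  [0,0,0,0,0,0.04,-0.3],
  [0,0,0,0,0,0.04,-0.3],
  [0,0,0,0,0,0.04,-0.3],
  [0,0,0,0,0,0.04,-0.3],
  [0,0,0,0,0,0.04,-0.3],
  [0,0,0,0,0,0,-0.3],
  [0,0,0,0,0,0,-0.3],
])

```text
time_s: 6.03
tool_pos: [0.5875, -0.0979, 0.0363]
orientation: [[0.971, 0.241, -0.0], [0.241, -0.971, -0.0], [-0.0, -0.0, -1.0]]
contact_force: [0.3, 0.2, 0.7]
grip_width: 0.0298
```

Emit:
apply_moves([
  [0,0,0,0,0,0.04,-0.3],
  [0,0,0,0,0,0.04,-0.3],
  [0,0,0,0,0,0.04,-0.3],
  [0,0,0,0,0,0,-0.3],
  [0,0,0,0,0,0,-0.3],
  [0,0,0,0,0,0,-0.3],
  [0,0,0,0,0,0,-0.3],
  [0,0,0,0,0,0,-0.3],
  [0,0,0,0,0,0,-0.3],
  [0,0,0,0,0,0,-0.3],
])

```text
time_s: 6.87
tool_pos: [0.5875, -0.0979, 0.0334]
orientation: [[0.971, 0.241, 0.0], [0.241, -0.971, -0.0], [0.0, 0.0, -1.0]]
contact_force: [0.1, 0.0, 0.5]
grip_width: 0.0298
```

Emit:
apply_moves([
  [0,0,0,0,0,0.03,-0.3],
  [0,0,0,0,0,0.03,-0.3],
  [0,0,0,0,0,0,-0.3],
  [0,0,0,0,0,0,-0.3],
  [0,0,0,0,0,0,-0.3],
  [0,0,0,0,0,0,-0.3],
  [0,0,0,0,0,0,-0.3],
  [0,0,0,0,0,0,-0.3],
  [0,0,0,0,0,0,-0.3],
  [0,0,0,0,0,0,-0.3],
])

```text
time_s: 7.7
tool_pos: [0.5876, -0.098, 0.0327]
orientation: [[0.971, 0.241, 0.0], [0.241, -0.971, 0.001], [0.0, -0.001, -1.0]]
contact_force: [-4.1, 1.0, 9.9]
grip_width: 0.0301
```

Contact was at TCP z ≈ 0.033, so the tip is about 11 mm ahead of the TCP as stated. I'll lift 2.5 mm and push.

Emit:
apply_moves([
  [0,0,0,0,0,-0.1,-0.3],
  [0,0,0,0,-0.15,0,-0.3],
  [0,0,0,0,-0.2,0,-0.3],
  [0,0,0,0,-0.25,0,-0.3],
  [0,0,0,0,-0.25,0,-0.3],
  [0,0,0,0,-0.25,0,-0.3],
  [0,0,0,0,-0.25,0,-0.3],
  [0,0,0,0,-0.25,0,-0.3],
  [0,0,0,0,-0.2,0,-0.3],
  [0,0,0,0,-0.1,0,-0.3],
])

```text
time_s: 8.53
tool_pos: [0.5759, -0.0507, 0.0342]
orientation: [[0.97, 0.242, -0.0], [0.242, -0.97, 0.0], [-0.0, -0.0, -1.0]]
contact_force: [0.5, -0.5, -0.6]
grip_width: 0.0299
```

Emit:
apply_moves([
  [0,0,0,0,-0.12,0,-0.3],
  [0,0,0,0,-0.12,0,-0.3],
  [0,0,0,0,-0.12,0,-0.3],
  [0,0,0,0,-0.12,0,-0.3],
  [0,0,0,0,-0.12,0,-0.3],
  [0,0,0,0,-0.12,0,-0.3],
  [0,0,0,0,-0.12,0,-0.3],
  [0,0,0,0,-0.12,0,-0.3],
  [0,0,0,0,0,0,-0.3],
  [0,0,0,0,0,0,-0.3],
])

```text
time_s: 9.37
tool_pos: [0.5703, -0.0282, 0.0344]
orientation: [[0.971, 0.241, 0.0], [0.241, -0.971, 0.0], [0.0, -0.0, -1.0]]
contact_force: [-0.4, -0.0, 0.2]
grip_width: 0.0298
```

Run:
```python
from h import *
g=shot('wrist','w3.png')
s=sense();print(s['time_s'],s['tool_pos'],s['contact_force'])
for p in [(0.5533,0.0386,.022)]: print(proj(g,np.array(p)))
```

```text
9.4167 [ 0.5702896  -0.02842188  0.03435707] [-0.28397105 -1.00547527 -0.31696267]
(np.float64(314.9739619790523), np.float64(125.4931804552869))
```

View pics/w3.png

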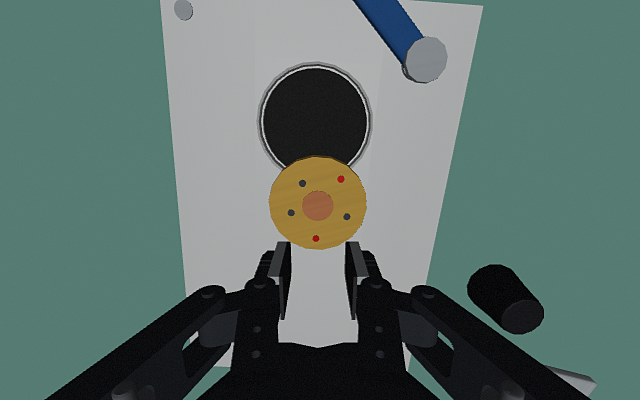

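The disc is at (317,203) in line with the recess at (315,120), with about 38 mm to go. Continuing slowly.

Emit:
apply_moves([
  [0,0,0,0,-0.12,0,-0.3],
  [0,0,0,0,-0.12,0,-0.3],
  [0,0,0,0,-0.12,0,-0.3],
  [0,0,0,0,-0.12,0,-0.3],
  [0,0,0,0,-0.12,0,-0.3],
  [0,0,0,0,-0.12,0,-0.3],
  [0,0,0,0,-0.12,0,-0.3],
  [0,0,0,0,-0.12,0,-0.3],
  [0,0,0,0,-0.12,0,-0.3],
  [0,0,0,0,0,0,-0.3],
])

```text
time_s: 10.25
tool_pos: [0.5637, -0.0016, 0.0343]
orientation: [[0.97, 0.241, -0.0], [0.241, -0.97, 0.0], [-0.0, -0.0, -1.0]]
contact_force: [-0.5, -0.4, 0.7]
grip_width: 0.0298
```

Emit:
apply_moves([
  [0,0,0,0,-0.08,0,-0.3],
  [0,0,0,0,-0.08,0,-0.3],
  [0,0,0,0,-0.08,0,-0.3],
  [0,0,0,0,-0.08,0,-0.3],
  [0,0,0,0,-0.08,0,-0.3],
  [0,0,0,0,-0.06,0,-0.3],
  [0,0,0,0,0,0,-0.3],
  [0,0,0,0,0,0,-0.3],
  [0,0,0,0,0,0,-0.3],
  [0,0,0,0,0,0,-0.3],
])

```text
time_s: 11.08
tool_pos: [0.561, 0.0088, 0.0343]
orientation: [[0.971, 0.24, -0.0], [0.24, -0.971, 0.0], [-0.0, -0.0, -1.0]]
contact_force: [0.3, -0.2, 0.2]
grip_width: 0.0303
```

Run:
```python
from h import *
g=shot('wrist','w4.png')
s=sense();print(s['time_s'],s['tool_pos'],s['contact_force'])
print(proj(g,np.array([0.5533,0.0386,.022])))
```

```text
11.1333 [0.56101746 0.00873103 0.03430978] [ 0.35699189 -0.4017711  -0.30543372]
(np.float64(315.198874163072), np.float64(199.564855320216))
```

View pics/w4.png

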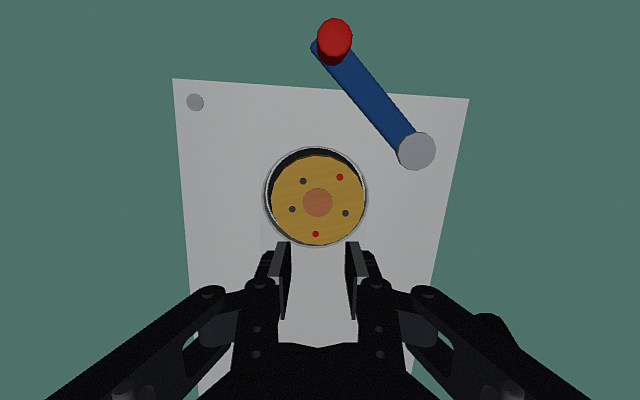

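The disc, centred at (318,201), appears to be inside the recess at (315,197), resting toward the rear. The diameter ratio of 94/104 matches a flush disc. I'll nudge 5 mm more to make sure and compare.

Emit:
apply_moves([
  [0,0,0,0,-0.05,0,-0.3],
  [0,0,0,0,-0.05,0,-0.3],
  [0,0,0,0,-0.05,0,-0.3],
  [0,0,0,0,-0.05,0,-0.3],
  [0,0,0,0,0,0,-0.3],
  [0,0,0,0,0,-0.3,-0.3],
  [0,0,0,0,0,-0.8,-0.3],
  [0,0,0,0,0,-1,-0.3],
  [0,0,0,0,0,-1,-0.3],
  [0,0,0,0,0,0,-0.3],
])

```text
time_s: 11.97
tool_pos: [0.5625, 0.0133, 0.1169]
orientation: [[0.971, 0.24, 0.007], [0.24, -0.971, 0.001], [0.007, 0.0, -1.0]]
contact_force: [1.1, -0.1, 0.3]
grip_width: 0.0298
```

Run:
```python
from h import *
import pickle
g=shot('wrist','w5.png',(200,80,460,380),2); pickle.dump(g,open('g5.pkl','wb'))
s=sense();print(s['time_s'],s['tool_pos'],s['contact_force'])
u,v=map(int,proj(g,np.array([0.5533,0.0386,.022])));b=(u-60,v-60,u+60,v+60);print(u,v)
print(blob(g,(8,80,80),(30,255,255),b,.022))
u,v=map(int,proj(g,np.array([0.544,0.107,.053])));b=(u-25,v-25,u+25,v+25)
print(blob(g,(0,120,60),(8,255,255),b,.053))
```

```text
12.0167 [0.56162421 0.01362038 0.11478262] [ 1.0480809  -0.94809152  0.26181489]
312 173
(array([0.55443722, 0.03824092, 0.022     ]), (313.3456001281738, 174.34712982177734), (59.818450927734375, 61.237491607666016))
(array([0.54336831, 0.108047  , 0.053     ]), (322.0135746002197, 75.94807815551758), (19.203720092773438, 20.74700927734375))
```

View pics/w5.png

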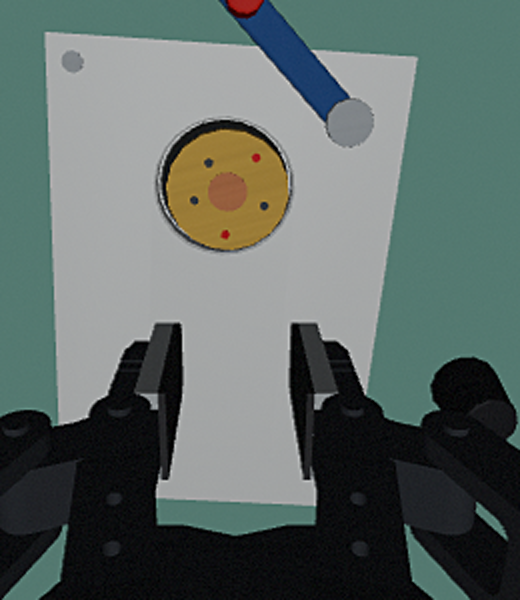

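The disc is seated flat at (0.5544, 0.0382), within 1–2 mm of the recess centre. Next I'll shut the fingers and move behind the knob at (0.5433, 0.1075).

Emit:
apply_moves([
  [0,0,0,0.03,-0.84,0,-1],
  [0,0,0,0.03,-0.84,0,-1],
  [0,0,0,0.03,-0.84,0,-1],
  [0,0,0,0.03,-0.84,0,-1],
  [0,0,0,0.03,-0.84,0,-1],
  [0,0,0,0.03,-0.84,0,-1],
  [0,0,0,0,0,0.87,-1],
  [0,0,0,0,0,0.87,-1],
  [0,0,0,0,0,0.87,-1],
  [0,0,0,0,0,0,-1],
])

```text
time_s: 12.85
tool_pos: [0.5309, 0.1364, 0.0426]
orientation: [[0.971, 0.241, -0.006], [0.241, -0.971, -0.003], [-0.006, 0.001, -1.0]]
contact_force: [-1.1, 0.1, -0.5]
grip_width: 0.0003
```

Run:
```python
from h import *
import pickle
s=sense();print(s['time_s'],s['tool_pos'],s['contact_force'],s['grip_width'])
g=shot('wrist','w6.png')
R=s['orientation'];th=np.radians(np.linspace(147.3,225,19))
T=np.c_[.588+.058*np.cos(th),.0932+.058*np.sin(th),0*th+.05]
T=np.vstack([s['tool_pos'],T]);print(((T[1:]-T[:-1])@R/.025).round(2).tolist(),T[-1])
```

```text
12.85 [0.5308974  0.13635034 0.04259662] [-1.14042502  0.08137459 -0.53881227] 0.00028046208327202983
[[0.21, 0.54, -0.3], [-0.12, 0.12, 0.0], [-0.11, 0.13, 0.0], [-0.1, 0.14, 0.0], [-0.09, 0.15, 0.0], [-0.08, 0.16, 0.0], [-0.07, 0.16, 0.0], [-0.06, 0.17, 0.0], [-0.04, 0.17, 0.0], [-0.03, 0.17, 0.0], [-0.02, 0.17, 0.0], [-0.0, 0.17, 0.0], [0.01, 0.17, 0.0], [0.02, 0.17, 0.0], [0.04, 0.17, 0.0], [0.05, 0.17, -0.0], [0.06, 0.16, -0.0], [0.07, 0.16, -0.0], [0.08, 0.15, -0.0]] [0.54698781 0.05218781 0.05      ]
```

View pics/w6.png

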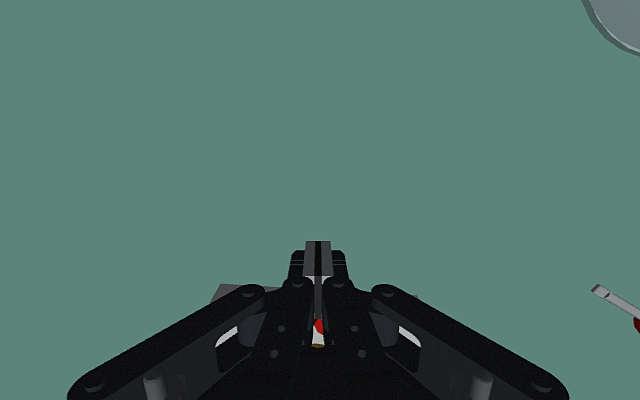

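The fingers are shut behind the knob, which shows red between them at (320,326), and the bench ahead is clear. Now sweep the arc.

Emit:
apply_moves([
  [0,0,0,0,0,-0.1,-1],
  [0,0,0,0.05,0,0,-1],
  [0,0,0,0.04,0.18,0,-1],
  [0,0,0,0,0.18,0,-1],
  [0,0,0,0,0.18,0,-1],
  [0,0,0,-0.12,0.12,0,-1],
  [0,0,0,-0.11,0.13,0,-1],
  [0,0,0,-0.1,0.14,0,-1],
  [0,0,0,-0.09,0.15,0,-1],
  [0,0,0,0,0,0,-1],
])

```text
time_s: 13.73
tool_pos: [0.5321, 0.1075, 0.0491]
orientation: [[0.971, 0.239, -0.0], [0.239, -0.971, -0.0], [-0.0, 0.0, -1.0]]
contact_force: [0.9, -0.6, -0.2]
grip_width: -0.0
```

Run:
```python
from h import *
s=sense();print(s['time_s'],s['tool_pos'],s['contact_force'])
g=grab_frame('scene');a=g["image"][175:275,275:400,::-1];g=grab_frame('side');b=g["image"][180:255,265:365,::-1]
cv2.imwrite('pics/s7.png',np.hstack([cv2.resize(a,(400,320),interpolation=2),cv2.resize(b,(400,320),interpolation=2)]))
```

```text
13.7333 [0.53208806 0.107492   0.04909119] [ 0.85457758 -0.60004561 -0.23599862]
```

View pics/s7.png

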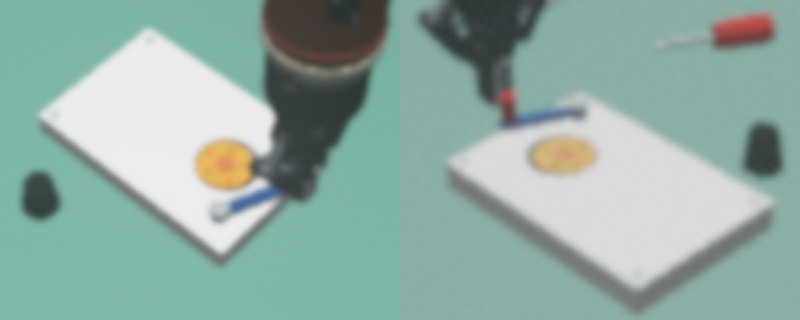

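The keeper is turning as planned, with the knob against the fingers, and the disc is still seated. Continuing the arc.

Emit:
apply_moves([
  [0,0,0,-0.08,0.15,0,-1],
  [0,0,0,-0.07,0.16,0,-1],
  [0,0,0,-0.06,0.17,0,-1],
  [0,0,0,-0.04,0.17,0,-1],
  [0,0,0,-0.03,0.17,0,-1],
  [0,0,0,-0.02,0.17,0,-1],
  [0,0,0,0,0.17,0,-1],
  [0,0,0,0.01,0.17,0,-1],
  [0,0,0,0.02,0.17,0,-1],
  [0,0,0,0,0,0,-1],
])

```text
time_s: 14.67
tool_pos: [0.5353, 0.0697, 0.0492]
orientation: [[0.971, 0.24, 0.001], [0.24, -0.971, -0.0], [0.0, 0.001, -1.0]]
contact_force: [0.2, -1.0, 0.5]
grip_width: 0.0001
```

Emit:
apply_moves([
  [0,0,0,0.04,0.15,0,-1],
  [0,0,0,0.05,0.15,0,-1],
  [0,0,0,0.06,0.15,0,-1],
  [0,0,0,0.06,0.12,0,-1],
  [0,0,0,0.05,0.1,0,-1],
  [0,0,0,0,0,0,-1],
  [0,0,0,0,0,0,-1],
  [0,0,0,0,0,0,-1],
  [0,0,0,0,0,0,-1],
  [0,0,0,0,0,0,-1],
])

```text
time_s: 15.5
tool_pos: [0.5452, 0.0563, 0.0491]
orientation: [[0.971, 0.241, 0.0], [0.241, -0.971, 0.0], [0.0, 0.0, -1.0]]
contact_force: [-0.1, 0.4, 0.0]
grip_width: 0.0001
```

Emit:
apply_moves([
  [0,0,0,0.02,0.035,0,-1],
  [0,0,0,0.02,0.035,0,-1],
  [0,0,0,0.02,0.035,0,-1],
  [0,0,0,0.02,0.035,0,-1],
  [0,0,0,0,0,0,-1],
  [0,0,0,0,0,0,-1],
  [0,0,0,0,0,0,-1],
  [0,0,0,0,0,0,-1],
  [0,0,0,0,0,0,-1],
  [0,0,0,0,0,0,-1],
])

```text
time_s: 16.33
tool_pos: [0.5472, 0.0543, 0.0489]
orientation: [[0.97, 0.241, -0.002], [0.241, -0.97, 0.001], [-0.001, -0.002, -1.0]]
contact_force: [-3.7, 3.3, 3.1]
grip_width: -0.0001
```

Emit:
apply_moves([
  [0,0,0,0,0.04,0,-1],
  [0,0,0,0,0.04,0,-1],
  [0,0,0,0,0,0,-1],
  [0,0,0,0,0,0,-1],
  [0,0,0,0,0,0,-1],
  [0,0,0,0,0,0,-1],
  [0,0,0,0,0,0,-1],
  [0,0,0,0,0,0,-1],
  [0,0,0,0,0,0,-1],
  [0,0,0,0,0,0,-1],
])

```text
time_s: 17.17
tool_pos: [0.5473, 0.054, 0.0489]
orientation: [[0.97, 0.242, -0.002], [0.242, -0.97, 0.003], [-0.002, -0.004, -1.0]]
contact_force: [-6.5, 9.1, 4.3]
grip_width: -0.0001
```

The force is rising against the stop (11 N), so the keeper is shut. I'll back away along the push direction, then lift and check.

Emit:
apply_moves([
  [0,0,0,-0.1,-0.2,0,-1],
  [0,0,0,-0.1,-0.3,0,-1],
  [0,0,0,0,-0.4,0,-1],
  [0,0,0,0,-0.4,0,-1],
  [0,0,0,0,0,-0.5,-1],
  [0,0,0,0,0,-1,-1],
  [0,0,0,0,0,-1,-1],
  [0,0,0,0,0,-1,-1],
  [0,0,0,0,0,-1,-1],
  [0,0,0,0,0,-1,-1],
])

```text
time_s: 18.0
tool_pos: [0.5358, 0.0813, 0.1889]
orientation: [[0.971, 0.24, 0.001], [0.24, -0.971, -0.0], [0.001, 0.0, -1.0]]
contact_force: [0.5, 1.0, 0.6]
grip_width: -0.0002
```

Emit:
apply_moves([
  [0,0,0,0,1,0,-0.3],
  [0,0,0,0,1,0,-0.3],
  [0,0,0,0,1,0,-0.3],
  [0,0,0,0,1,0,-0.3],
  [0,0,0,0,0.5,0,-0.3],
  [0,0,0,0,0,0,-0.3],
  [0,0,0,0,0,0,-0.3],
  [0,0,0,0,0,0,-0.3],
  [0,0,0,0,0,0,-0.3],
  [0,0,0,0,0,0,-0.3],
])

```text
time_s: 18.83
tool_pos: [0.5628, -0.0263, 0.1867]
orientation: [[0.97, 0.242, -0.0], [0.242, -0.97, 0.0], [0.0, -0.0, -1.0]]
contact_force: [-0.4, -1.0, -0.0]
grip_width: 0.0299
```

Run:
```python
from h import *
s=sense();print(s['time_s'],s['tool_pos'],s['contact_force'])
g=shot('wrist','w8.png')
u,v=map(int,proj(g,np.array([0.5505,0.0359,.053])));k=blob(g,(0,150,90),(6,255,255),(u-22,v-22,u+22,v+22),.053);print(k)
d=k[0][:2]-[.5922,.0762];print(np.hypot(*d),'joint',np.radians(224)-np.arctan2(d[1],d[0])%(2*np.pi))
```

```text
18.8333 [ 0.56277363 -0.02634465  0.18669017] [-0.37303329 -0.99342546 -0.00215198]
(array([0.55029703, 0.03582804, 0.053     ]), (319.87317085266113, 124.58756637573242), (12.803423881530762, 13.690284729003906))
0.05818723395068928 joint 0.0011531026408424516
```

View pics/w8.png

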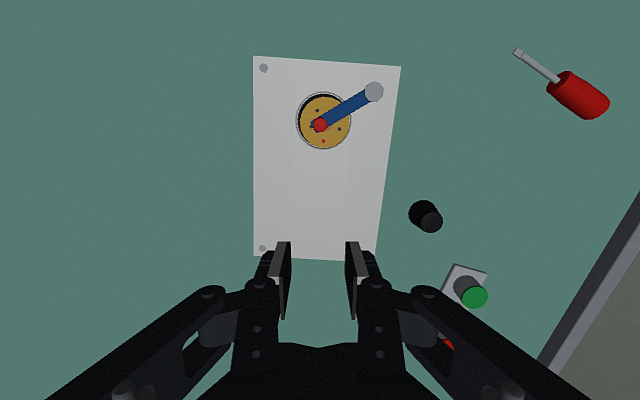

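The keeper lies across the seated disc, with its knob at (320,125), hinge at (374,91) and a joint value of about 0.00. The loupe and screwdriver are undisturbed and the arm is clear.

```bash
python3 -c "
from bench import *
print(sign_off())"
```

```text
the job is handed in; nothing more can be done
None
```

The brass disc is seated in the recess, the keeper is shut across it, and the job is handed in; sign-off reports no verdict. I pushed the disc along the deck with two fingertips about 30 mm apart, then swept the red knob round with shut fingers until about 11 N built up at the stop.

- **Disc:** just before the keeper was shut it measured (0.5544, 0.0382), about 1–2 mm from the recess centre. It looked flush, and the final picture still shows it in the recess. I have no direct height or tilt reading.
- **Keeper:** the knob measured (0.5503, 0.0358), which puts the joint at about 0.00 rad.
- **Clearance:** the arm finished clear at TCP z 0.187 m, with only about 1 N of sensor noise.
- **Bystanders:** I planned the moves clear of them. In the final wrist view the loupe, screwdriver and oil stand looked undisturbed. I did not re-measure them, and the dome, trays and blower were not in that view.
- **Disagreement:** the only one was about 1.5 mm between two estimates of the recess centre. I used their average.

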